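# Swap a loose saddle for a spring clip on a template easel

## Robot

A 7-joint arm with a two-finger parallel gripper is mounted at the origin on the work surface. World frame = base frame: x ahead of the robot, y to its left, z up, the work surface at z = 0. Lengths are in m, angles in rad, forces in N, time in s.
With the tool pointing down it reaches from about 0.4 to 0.85 m from the base axis. Payload 10.4 kg.
Tool frame: the origin (TCP) lies at the very end of the fingers, on their centre line; the grasp point (between the pads) lies 19 mm behind it (arm.hold_point_z is the distance from the TCP to the grasp point, in m); z points along the fingers, x is the direction in which the jaws open and shut, and the axes are right-handed (so a half turn about z gives the same grasp; the last joint's range is limited). The gripper opens to 85 mm and grips with 20 to 120 N. Pads are 22 mm wide; open, the fingers measure 114 mm over their backs; the gripper's body (76 mm by 85 mm) begins 54 mm behind the grasp point. The pads swing forward as they close: fully open they stand 13 mm farther back than shut.
Start: joints at [1.105, 0.332, -0.065, 1.46, 0.022, 1.35, -0.088], TCP at [0.268, -0.565, 0.231] pointing down, gripper open.
Joint ranges: [-2.6, 2.6], [-0.5, 2.12], [-1.47, 1.34], [0.16, 2.42], [-1.27, 4.41], [0.06, 2.06], [-2.6, 2.6]. Speed limits (rad/s): [2.22, 2.22, 2.79, 2.79, 3.14, 3.14, 3.14].

## Interface

Orientations are given as a unit quaternion [w, x, y, z].
In Python, from plant import get_obs, grab_frame, finish_job, trace, landmark_of, arm gives the robot as it stands. The module is installed in compiled form; this text tells all that it offers.
- The arm moves only by the shell command python3 -m jog 'ROWS' [FORCE]. ROWS is JSON, a list of rows, each an object with "grip": the opening, from -1 (shut) to 1 (fully open); "slide": the shift along the tool's x, y, z in m, a list of three; "roll": the turn about the tool's z in rad. A call has 1 to 8 rows; each row shifts and turns the commanded pose from where the row before left it, along the tool's axes as they then stand; what a row does not reach is not made up. A row lasts 1/10 s, in which the tool goes at most 50 mm and 8.59 degrees, less where a joint would pass 70% of its speed; a pose out of reach is approached as far as the arm can. A call is refused whole if a number of a shift passes 0.05 or a number of a turn 0.15, either way. A call with a gripper value outside its range is refused whole. The fingers move at their own pace and stop on an object; FORCE is the grip in N (left out, the last holds). Time passes only in rows, so rows that do not move let the fingers close. It gives the time, the measured TCP pose, the force and the opening at its end, in the units of the state.
- get_obs(): the state, without advancing time (a new reading comes with each control period).
- grab_frame(name): name is "scene" or "top" or "wrist"; returns a dict with "image" (400x640x3 uint8, red, green, blue), "depth" (400x640 float32, m along the optical axis (not along the pixel's ray), 0 where there is no reading), "camera_matrix" (3x3 intrinsics, pixels), "distortion" ([k1, k2, p1, p2, k3] as OpenCV has them; the pictures are not rectified), "origin" and "rotation" of the camera in the world. Camera axes: x right, y up, looking along -z (the intrinsics and any distortion apply to the point x, -y, -z); pixel columns grow to the right and rows downward; lengths in m; the calibration is good to about 2 mm. A picture is of the moment at which its call begins.
- finish_job(): hands the job in, once; it reports no verdict.
Trained networks look in a picture, given as the dict that the camera call returned (one of the last four; its "shot" number tells which), for a name from the list of things; names that differ only in an ending like _2 or _b are one class to them, and where a whole thing is asked for, a point or a joint stands for the part that bears it (a point fixed in the world has none). Each returns a list of dicts, best first, with "conf" (0 to 1); they miss things now and then, are a little off and sometimes report something else, mostly with a low value. They report only what shows in the picture. A call takes as long as a camera call. They do not tell look-alikes from the thing itself.
- trace(picture, query): "mask" (400x640 bool, what is visible of it) and "rect" ([left, top, right, bottom] in pixels, round what is visible of it).
- landmark_of(picture, query): "point" ([row, column] in pixels: a listed point, or the origin of a listed thing).
The state is a dict: "time": time; "joint_pos": joint angles; "joint_vel": joint speeds; "tau": joint torques, N m; "ee_pos": TCP position; "orientation": TCP orientation; "wrist_force": force on the tool from outside, world axes, zero at the start; "moment": the same for the moment, N m; "finger_gap": opening from 0.0 (shut) to 1.0 (fully open).
Only numpy, scipy, OpenCV 4.12 (cv2) and the standard library are available. Lean on these libraries where they do the work, as an engineer would, in place of code of your own. Each camera call takes 0.05 s, during which the arm holds its last target. There are 200 camera calls.

## Task

The aluminium bowl template on the leaning easel is only kept by a loose wooden saddle straddling the top edge: take the saddle off and stand it upright, on its two legs, on the plaster slab. Then take the steel spring clip off the clip strip, squeeze it open and let it close squarely over the middle of the template's top edge, in line with the leaning board, so that it pinches template and board together. Leave the template standing on its ledge against the board, and do not disturb the cups, jar or brush.

Things in the scene. Friction and masses are not known exactly. Their poses are not given: they have to be found in the camera images.
- board: Wooden board of the fixed easel, 8 mm thick, 220 mm wide, 170 mm up the slope, its top leaning 30 degrees towards the robot. Origin: middle of the top edge, mid-thickness, 180 mm above the table. z up the slope, x normal to the face with the template (away from the robot and up), y along the top edge. At its foot a ledge, top at z = -162 mm, sticks 26 mm out of the face.
- template: Loose aluminium sheet, 4 mm thick, 100 mm wide at the top, 160 mm high, a bowl outline cut into one side; stands on the ledge, flat on the board, its top edge 2 mm below the board's. Origin: lower edge, straight below the middle of the top edge, mid-thickness; axes as the board's. Board and template together are 12 mm thick (x = -4 to 8 mm in the board's frame).
- saddle: Loose wooden inverted U astride board and template, 39 (x) x 40 (y) mm: two legs 12 mm thick, 45 mm long, a 15 mm slot between, a 12 mm crown, and on it an upright grip fin 14 mm thick (x), 36 mm wide (y), from z = 57 to 105 mm. About 0.09 kg. Origin: centre between the feet; z up through the fin, y along the slot.
- slab: Fixed white plaster slab on the table, 130 x 130 x 16 mm, bare. Origin: centre of its underside.
- rack: Fixed steel clip strip: an upright sheet 6 mm thick (x), 140 mm long (y), its top edge 112 mm above the table, on a base plate 90 x 150 x 12 mm. Origin: centre of the base's underside.
- clip: Steel spring clip like a big clothes-peg, 100 mm long, 28 mm wide, 0.09 kg, biting the clip strip, handles up. Origin: middle of the hinge axis, 25 mm above the strip's edge. y is the hinge axis, z up between the handles at the start (fixed to the lever on +x: the middle plane turns in it by half the joint's change). Jaw rollers of radius 5 mm lie 40 mm below the hinge.
- clip_handles (a point): Point between the clip's two flat handles, 34 mm above the hinge: where to grip. The handles are 26 mm wide, rise to 55 mm above the hinge and splay to 58 mm over their outsides at the start. About 20 N squeezes them to the stop: then they are parallel, 28 mm over their outsides, and the jaws gape 28 mm.
- clip_jaw (a joint): Opening angle of the clip: 0 on the 6 mm strip, -0.15 shut on nothing, about 0.15 on 12 mm, 0.55 fully open (stop).
- cup_a: Loose terracotta cup, radius 36 mm, 65 mm high; a bystander. Origin: centre of its underside.
- cup_b: Loose terracotta cup, radius 36 mm, 65 mm high; a bystander. Origin: centre of its underside.
- jar: Loose grey lidded jar, radius 32 mm, 85 mm high; a bystander. Origin: centre of its underside.
- brush: Loose brush with a wooden handle, lying; a bystander.
Not all that is in view belongs to the job. There is more than one size of the template; the job needs the smallest.

How it is judged:
On the way, in this order (a step that is already met when the one before it is completed fails the run):
1. the saddle stands upright on the slab, let go (angle between saddle's own z axis and vertical below 0.15 rad and x of saddle in the frame of slab between -0.06 and 0.06 m and y of saddle in the frame of slab between -0.06 and 0.06 m and z of saddle in the frame of slab below 0.022 m and linear speed of saddle below 0.03 m/s and contact force between the fingers and saddle below 0.2 N), for 0.2 s.
2. the clip is held open clear of its strip (value of joint clip_jaw above 0.3 rad and distance of clip from where it was at the start of the episode above 0.05 m), for 0.1 s.
At the end, for the whole second after the job is handed in: Saddle let go, upright (0.15 rad) on the slab within 60 mm of its centre each way. Clip let go, at rest, pinching template and board (over 2 N each), 25 mm or less from the middle of the edge, along it within 0.25 rad, in line with the slope within 0.35 rad. Template on its ledge, flat on the board (all of step 1 and contact force between clip and template above 2 N and contact force between clip and board above 2 N and value of joint clip_jaw between 0.08 and 0.24 rad and y of clip in the frame of template between -0.025 and 0.025 m and angle between the y axis of clip and the y axis of board, either way round below 0.25 rad and angle between the z axis of clip and the z axis of board, either way round below 0.35 rad and z of clip in the frame of board between 0 and 0.038 m and angle between the z axis of template and the z axis of board, either way round below 0.1 rad and angle between the x axis of template and the x axis of board, either way round below 0.1 rad and z of template in the frame of board below -0.156 m and x of template in the frame of board between 0 and 0.012 m and linear speed of clip below 0.03 m/s); the robot touches nothing.
It fails at once if a bystander (cup, jar or brush) is moved more than 30 mm (distance of any of cup_a, cup_b, jar, brush from where it was at the start of the episode above 0.03 m).
It fails at once if the template is knocked more than 50 mm from its place (distance of template from where it was at the start of the episode above 0.05 m).
It also fails if it takes over 59 s, if anything falls off the work surface, if the arm or the gripper's body presses on something with over 40 N, if the wrist force passes 120 N, or if a joint passes its speed limit or range.

## Working session

There is one attempt and no reset: what is moved stays moved. The work goes in short steps, Python scripts to look and compute and a shell command to move; the robot and the scene stay as the last step left them, time stands still between calls to the robot, and variables do not carry over. Pictures are saved under pics/ and viewed, about 8 in all and at most 12, crops included, and the job is handed in when it is done.

```bash
mkdir -p pics; cat > h.py <<'E'
import numpy as np, cv2
from scipy.spatial.transform import Rotation as R
from plant import get_obs, grab_frame, trace, landmark_of, arm
def save(f,n,crop=None):
    im=f["image"][:,:,::-1]
    if crop: l,t,r,b=crop; im=cv2.resize(im[t:b,l:r],None,fx=3,fy=3)
    cv2.imwrite("pics/"+n,im)
def px2w(f,rc,depth=None):
    """pixels (row,col) Nx2 -> world via depth"""
    rc=np.atleast_2d(np.array(rc,float))
    K=np.array(f["camera_matrix"],float); D=np.array(f["distortion"],float)
    u=cv2.undistortPoints(rc[:,None,::-1].copy(),K,D)[:,0]
    d=f["depth"][rc[:,0].round().astype(int).clip(0,399),rc[:,1].round().astype(int).clip(0,639)] if depth is None else depth
    d=np.broadcast_to(d,len(u))
    p=np.c_[u[:,0]*d,-u[:,1]*d,-d]
    return p@np.array(f["rotation"]).reshape(3,3).T+np.array(f["origin"]), d
def cloud(f,m):
    rc=np.argwhere(m); p,d=px2w(f,rc); return p[d>0]
def ray(f,rc):
    p,_=px2w(f,rc,depth=1.0); o=np.array(f["origin"]); v=p[0]-o; return o,v/np.linalg.norm(v)
def tri(a,b):
    (o1,v1),(o2,v2)=a,b
    A=np.c_[v1,-v2]; s=np.linalg.lstsq(A,o2-o1,rcond=None)[0]
    p,q=o1+s[0]*v1,o2+s[1]*v2; return (p+q)/2,np.linalg.norm(p-q)
def st():
    o=get_obs(); r=R.from_quat(np.array(o["orientation"])[[1,2,3,0]]).as_matrix()
    return o,np.array(o["ee_pos"]),r
E
python3 - <<'E'
from h import *
np.set_printoptions(precision=4,suppress=True)
o,p,r=st(); print(o["time"],p,r,o["finger_gap"],arm.hold_point_z)
fs={}
for c in("scene","top","wrist"):
    f=grab_frame(c); fs[c]=f; save(f,c+"0.png"); print(c,f["origin"],np.array(f["rotation"]).round(3).tolist(),f["camera_matrix"][0][0])
    for q in("saddle","clip","clip_handles","template","slab","board","rack","cup_a","jar","brush"):
        for t in landmark_of(f,q)[:4]:
            if t["conf"]>.3: print(c,q,round(t["conf"],2),np.round(t["point"]),px2w(f,t["point"])[0][0])
im=np.hstack([cv2.resize(fs["scene"]["image"],(640,400)),])
E
```

```text
0.0 [ 0.2676 -0.5644  0.2305] [[ 0.4285 -0.9035 -0.0007]
 [-0.9035 -0.4285  0.0013]
 [-0.0015  0.0001 -1.    ]] 1.002930613918369 0.0187
scene [0.9233 0.3111 1.0878] [0.429, 0.117, 0.248, 0.861] 376.79476312784834Traceback (most recent call last):
  File "<stdin>", line 9, in <module>
  File "h.py", line 16, in px2w
    return p@np.array(f["rotation"]).reshape(3,3).T+np.array(f["origin"]), d
             ~~~~~~~~~~~~~~~~~~~~~~~~~~~~~~~^^^^^
ValueError: cannot reshape array of size 4 into shape (3,3)
```

View pics/scene0.png

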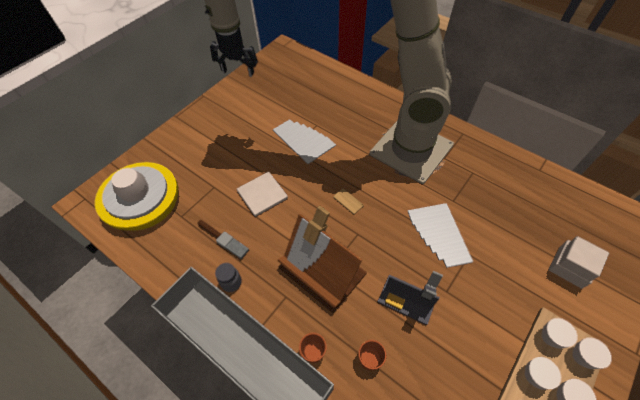

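The scene view shows the easel with the saddle at about (315,225), the slab at (262,193) and the strip with the clip at (410,295). Cups, jar and brush stand beyond. The camera rotation is a quaternion, so I'm fixing that in the helper.

```bash
sed -i 's/np.array(f\["rotation"\]).reshape(3,3).T/R.from_quat(np.array(f["rotation"])[[1,2,3,0]]).as_matrix().T/' h.py
python3 - <<'E'
from h import *
np.set_printoptions(precision=4,suppress=True)
for c in("scene","top"):
    f=grab_frame(c); save(f,c+"1.png"); print(c,f["origin"])
    for q in("saddle","clip","clip_handles","template","slab","board","rack","cup_a","jar","brush"):
        for t in landmark_of(f,q)[:4]:
            if t["conf"]>.3: print(c,q,round(t["conf"],2),np.round(t["point"]),px2w(f,t["point"])[0][0])
E
```

```text
scene [0.9233 0.3111 1.0878]
scene saddle 0.62 [238. 315.] [ 0.5719 -0.0007  0.174 ]
scene clip 0.59 [286. 429.] [0.4917 0.3115 0.1436]
scene clip_handles 0.68 [284. 435.] [0.4824 0.322  0.1537]
scene template 0.88 [269. 299.] [ 0.6324 -0.0187  0.0456]
scene template 0.88 [123. 286.] [ 0.1772 -0.4615  0.0045]
scene template 0.66 [266. 449.] [0.3339 0.3298 0.0021]
scene slab 0.97 [196. 259.] [ 0.5036 -0.3028  0.021 ]
scene board 0.97 [236. 328.] [0.5513 0.027  0.1832]
scene rack 0.71 [302. 405.] [0.5167 0.2803 0.0148]
scene cup_a 0.97 [351. 312.] [0.7833 0.1478 0.0047]
scene cup_a 0.95 [357. 370.] [0.7026 0.2824 0.0044]
scene jar 0.61 [238. 311.] [ 0.5748 -0.011   0.1642]
scene jar 0.57 [282. 232.] [ 0.783  -0.1414  0.0594]
scene brush 0.87 [241. 222.] [ 0.6969 -0.2812  0.0182]
top [ 0.1811 -0.0528  1.6514]
top saddle 0.58 [168. 300.] [ 0.5505 -0.0193  0.1952]
top saddle 0.32 [120. 346.] [ 0.7491 -0.1638  0.077 ]
top clip 0.47 [187. 190.] [0.4963 0.3201 0.1497]
top clip_handles 0.67 [185. 190.] [0.5054 0.3234 0.1368]
top clip_handles 0.57 [185. 192.] [0.5021 0.3166 0.148 ]
top template 0.93 [245. 191.] [0.3324 0.3417 0.0007]
top template 0.59 [158. 300.] [ 0.6151 -0.0126  0.0777]
top template 0.57 [297. 430.] [ 0.1737 -0.4475  0.0054]
top slab 0.81 [204. 385.] [ 0.4774 -0.301   0.0162]
top board 0.68 [170. 285.] [0.5478 0.0283 0.185 ]
top rack 0.78 [197. 210.] [0.4905 0.2859 0.0219]
top cup_a 0.75 [138. 216.] [0.6978 0.2771 0.0138]
top cup_a 0.57 [120. 250.] [0.747  0.1546 0.0657]
top jar 0.84 [117. 344.] [ 0.7555 -0.1583  0.0881]
top brush 0.62 [145. 383.] [ 0.683  -0.2956  0.0227]
top brush 0.48 [116. 251.] [0.7826 0.1608 0.004 ]
```

View pics/top1.png

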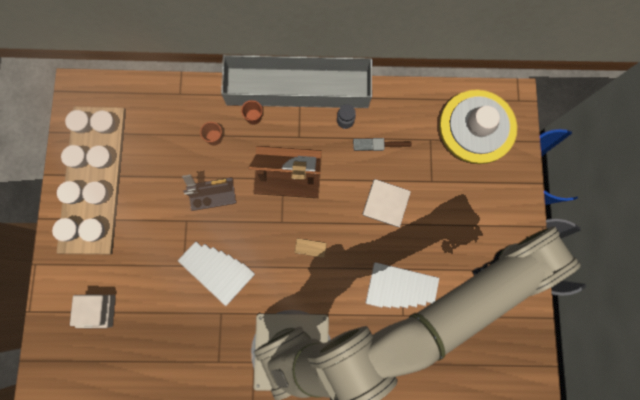

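The top view shows the easel at about (288,175), the saddle at (300,170), the strip and clip at (205,190), and the slab at (387,203). Paper fans lie at (216,272) and (402,287). The tool can only roll, so it stays vertical. Next I fit the board, saddle and clip geometry.

```bash
python3 - <<'E'
from h import *
np.set_printoptions(precision=4,suppress=True)
fs={c:grab_frame(c) for c in("scene","top")}
for q in("board","template","saddle","clip","rack","slab"):
    for c,f in fs.items():
        for t in trace(f,q)[:2]:
            if t["conf"]<.4: continue
            P=cloud(f,cv2.erode(t["mask"].astype(np.uint8),np.ones((2,2)))>0)
            if len(P)<10: continue
            m=np.median(P,0); Q=P[np.linalg.norm(P-m,axis=1)<.15]
            w=np.linalg.svd(Q-Q.mean(0),full_matrices=0)
            print(c,q,round(t["conf"],2),np.round(t["rect"]),len(P),"med",m,"min",Q.min(0),"max",Q.max(0),"n",w[2][2],"ax",w[2][0])
            if q in("board","rack"):
                z=.18 if q=="board" else .112
                E=Q[abs(Q[:,2]-z)<.006]
                if len(E)>5: print("   top edge n",len(E),E.mean(0),E.min(0),E.max(0),np.linalg.svd(E-E.mean(0))[2][0])
E
```

```text
scene board 0.91 [277. 215. 360. 309.] 2407 med [0.6033 0.0749 0.0934] min [ 0.5483 -0.0736  0.0385] max [0.6608 0.1386 0.1873] n [ 0.8312 -0.0144  0.5559] ax [ 0.4851 -0.47   -0.7375]
   top edge n 152 [0.5546 0.0912 0.1791] [0.5483 0.0407 0.174 ] [0.5608 0.1386 0.1845] [0.0451 0.999  0.0011]
top board 0.72 [253. 151. 321. 174.] 1007 med [0.6199 0.0564 0.0669] min [ 0.5439 -0.0837  0.0363] max [0.6562 0.1311 0.1893] n [-0.8222  0.0202 -0.5688] ax [-0.3949  0.6994  0.5957]
   top edge n 86 [0.552  0.0742 0.1805] [0.5441 0.0127 0.1741] [0.5605 0.1292 0.1857] [-0.0738 -0.9972  0.0109]
scene template 0.92 [288. 216. 329. 272.] 925 med [ 0.5922 -0.0179  0.1128] min [ 0.5494 -0.0632  0.0455] max [0.6303 0.0374 0.1861] n [-0.8656  0.0427 -0.4989] ax [ 0.4597 -0.3269 -0.8257]
scene template 0.69 [276. 122. 334. 166.] 1216 med [ 0.2069 -0.3378  0.0068] min [ 0.1443 -0.4642 -0.0019] max [ 0.2784 -0.2406  0.0136] n [-0.0006  0.     -1.    ] ax [-0.0486 -0.9988 -0.    ]
top template 0.96 [366. 261. 440. 308.] 2343 med [ 0.202  -0.3454  0.0068] min [ 0.1405 -0.4763 -0.0069] max [ 0.2779 -0.24   
[... 1790 characters left out ...]
6849 -0.269   0.0195] min [ 0.6647 -0.3944 -0.0041] max [ 0.7057 -0.2     0.0311] n [ 0.1005 -0.0034 -0.9949] ax [-0.0351  0.9994 -0.0069]
scene slab 0.64 [234. 173. 288. 216.] 1195 med [ 0.4867 -0.3001  0.017 ] min [ 0.4111 -0.3793 -0.0017] max [ 0.5603 -0.2287  0.0246] n [-0.0049 -0.0171 -0.9998] ax [ 0.2795 -0.96    0.0151]
top slab 0.59 [362. 181. 410. 228.] 1357 med [ 0.4798 -0.3084  0.0173] min [ 0.4037 -0.3834  0.0049] max [ 0.5567 -0.234   0.0281] n [-0.0001  0.0073 -1.    ] ax [-0.9873  0.159   0.0013]
top slab 0.55 [292. 160. 308. 179.] 201 med [ 0.5442 -0.0161  0.2019] min [ 0.5115 -0.0353  0.1579] max [0.5793 0.0018 0.2414] n [-0.7167  0.1801 -0.6738] ax [-0.6783  0.0444  0.7334]
```

```bash
python3 -m jog '[{"grip":1,"slide":[-0.03,0,-0.04],"roll":0.148},{"grip":1,"slide":[-0.03,0,-0.04],"roll":0.148},{"grip":1,"slide":[-0.03,0,-0.04],"roll":0.147},{"grip":1,"slide":[-0.045,-0.02,0],"roll":0},{"grip":1,"slide":[-0.045,-0.02,0],"roll":0},{"grip":1,"slide":[-0.045,-0.02,0],"roll":0},{"grip":1,"slide":[-0.045,-0.02,0],"roll":0},{"grip":1,"slide":[-0.045,-0.02,0],"roll":0}]' 30
```

```text
time: 2.7
ee_pos: [0.3423, -0.2523, 0.3516]
orientation: [-0.0, -0.707, 0.707, -0.001]
wrist_force: [1.1, -0.5, 0.1]
finger_gap: 1.003
```

```bash
python3 -m jog '[{"grip":1,"slide":[-0.04,-0.022,0],"roll":0},{"grip":1,"slide":[-0.04,-0.022,0],"roll":0},{"grip":1,"slide":[-0.04,-0.022,0],"roll":0},{"grip":1,"slide":[-0.04,-0.022,0],"roll":0},{"grip":1,"slide":[-0.04,-0.022,0],"roll":0},{"grip":1,"slide":[-0.037,-0.02,0],"roll":0},{"grip":1,"slide":[0,0,0],"roll":0}]'
python3 - <<'E'
from h import *
np.set_printoptions(precision=4,suppress=True)
o,p,r=st(); print(o["time"],p,r.tolist())
f=grab_frame("wrist"); save(f,"w1.png"); print(f["origin"])
for q in("saddle","template","board"):
    t=(trace(f,q) or [None])[0]
    if t is None: continue
    P=cloud(f,cv2.erode(t["mask"].astype(np.uint8),np.ones((3,3)))>0)
    w=np.linalg.svd(P-np.median(P,0),full_matrices=0)[2]
    print(q,round(t["conf"],2),np.round(t["rect"]),len(P),np.median(P,0),P.min(0),P.max(0),"n",w[2])
    if q=="saddle":
        for a in np.arange(.13,.25,.01):
            Q=P[abs(P[:,2]-a)<.005]
            if len(Q)>5: print(round(a,3),len(Q),Q.min(0),Q.max(0))
    if q=="board":
        E=P[abs(P[:,2]-.18)<.005]; print("edge",E.min(0),E.max(0),np.polyfit(E[:,1],E[:,0],1))
    if q=="template":
        E=P[abs(P[:,2]-.17)<.01]; print("top part",E.min(0),E.max(0))
np.save("w1d.npy",f["depth"])
E
```

```text
time: 3.4
ee_pos: [0.4732, -0.0115, 0.3514]
orientation: [-0.001, 0.71, -0.704, -0.0]
wrist_force: [0.0, -0.1, -0.5]
finger_gap: 0.999
3.4 [ 0.4732 -0.0115  0.3514] [[0.008030518885672596, -0.9999674003388124, 0.0008420368544510575], [-0.9999660260470975, -0.008028936336642293, 0.0018662617388586409], [-0.0018594402390607724, -0.0008569952972701347, -0.9999979040183326]]
[ 0.5549 -0.0123  0.4954]
saddle 0.68 [301.  75. 347. 154.] 3098 [ 0.5435 -0.0157  0.201 ] [ 0.5094 -0.0372  0.1531] [0.5838 0.0045 0.2382] n [-0.7478  0.0379 -0.6629]
0.15 9 [ 0.582  -0.0343  0.1531] [ 0.5838 -0.0006  0.1545]
0.16 185 [ 0.5753 -0.0372  0.1551] [0.5829 0.0023 0.1648]
0.17 187 [ 0.5707 -0.0369  0.165 ] [0.578  0.0022 0.175 ]
0.18 212 [ 0.5646 -0.0362  0.1751] [0.5716 0.0028 0.1849]
0.19 292 [ 0.531  -0.0366  0.185 ] [0.5663 0.0045 0.195 ]
0.2 855 [ 0.5374 -0.0352  0.195 ] [0.5621 0.004  0.205 ]
0.21 254 [ 0.5325 -0.0332  0.205 ] [0.5409 0.0025 0.215 ]
0.22 288 [ 0.527  -0.0326  0.215 ] [0.5351 0.003  0.225 ]
0.23 602 [ 0.5094 -0.0321  0.225 ] [0.5288 0.0032 0.235 ]
0.24 214 [ 0.5142 -0.0316  0.235 ] [0.5236 0.0029 0.2382]
template 0.89 [274.  46. 370. 112.] 3130 [ 0.5886 -0.0279  0.1207] [ 0.5483 -0.067   0.0462] [0.6309 0.0343 0.1849] n [ 0.8642 -0.0431  0.5013]
top part [ 0.5523 -0.064   0.16  ] [0.5691 0.0341 0.18  ]
board 0.76 [177.  24. 388. 122.] 9979 [0.6013 0.0633 0.0982] [ 0.5405 -0.0848  0.0408] [0.6601 0.1366 0.1847] n [-0.8251  0.0128 -0.5649]
edge [ 0.5405 -0.0798  0.175 ] [0.5608 0.1366 0.1847] [0.0577 0.5479]
```

View pics/w1.png

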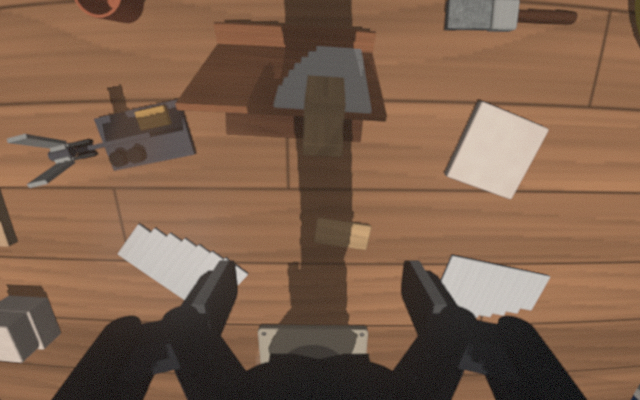

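The wrist view shows the saddle at (324,115) over the template at (330,80). The strip and clip are at left (70,150) and the slab at right (497,148).

The board's yaw is about -0.05 rad. The fin's centre line at 85 mm up is about (0.527, -0.015, 0.218). I'll grip the fin across y so the saddle can later pivot upright.

```bash
python3 -m jog '[{"grip":1,"slide":[0.001,-0.03,0.03],"roll":0.058},{"grip":1,"slide":[0,-0.024,0.04],"roll":0},{"grip":1,"slide":[0,0,0.04],"roll":0},{"grip":1,"slide":[0,0,0.03],"roll":0},{"grip":1,"slide":[0,0,0.012],"roll":0},{"grip":1,"slide":[0,0,0],"roll":0}]' 30
```

```text
time: 4.2
ee_pos: [0.525, -0.0208, 0.1984]
orientation: [-0.001, -0.686, 0.728, 0.001]
wrist_force: [0.5, 0.2, 0.7]
finger_gap: 1.007
```

```bash
python3 -m jog '[{"grip":1,"slide":[-0.006,-0.002,0],"roll":0},{"grip":-1,"slide":[0,0,0],"roll":0},{"grip":-1,"slide":[0,0,0],"roll":0},{"grip":-1,"slide":[0,0,0],"roll":0},{"grip":-1,"slide":[0,0,0],"roll":0},{"grip":-1,"slide":[0,0,0],"roll":0},{"grip":-1,"slide":[0,0,0],"roll":0}]' 30
```

```text
time: 4.9
ee_pos: [0.5285, -0.0139, 0.2]
orientation: [0.0, -0.686, 0.727, -0.0]
wrist_force: [-2.7, -0.5, 6.0]
finger_gap: 0.414
```

```bash
python3 -m jog '[{"grip":-1,"slide":[0,0.005,-0.0087],"roll":0},{"grip":-1,"slide":[0,0.0075,-0.013],"roll":0},{"grip":-1,"slide":[0,0.0075,-0.013],"roll":0},{"grip":-1,"slide":[0,0.0075,-0.013],"roll":0},{"grip":-1,"slide":[0,0.0075,-0.013],"roll":0},{"grip":-1,"slide":[0,0,0],"roll":0}]' 30
python3 - <<'E'
from h import *
np.set_printoptions(precision=4,suppress=True)
o,p,r=st(); print(o["time"],p,o["wrist_force"])
f=grab_frame("scene"); save(f,"s2.png",(230,170,400,300))
for q in("saddle","template"):
    t=trace(f,q)[0]; P=cloud(f,cv2.erode(t["mask"].astype(np.uint8),np.ones((2,2)))>0)
    print(q,t["conf"],np.median(P,0),P.min(0),P.max(0))
E
```

```text
time: 5.5
ee_pos: [0.4931, -0.0117, 0.2622]
orientation: [0.0, -0.686, 0.727, -0.001]
wrist_force: [0.4, 0.2, -0.9]
finger_gap: 0.419
5.5 [ 0.4931 -0.0117  0.2622] [ 0.3715  0.2206 -0.8998]
saddle 0.88 [ 0.5213 -0.0089  0.2507] [ 0.4372 -0.0688 -0.0001] [0.5483 0.0077 0.2986]
template 0.95 [ 0.5839 -0.019   0.1274] [ 0.5494 -0.0646  0.0453] [0.6302 0.0365 0.1853]
```

View pics/s2.png

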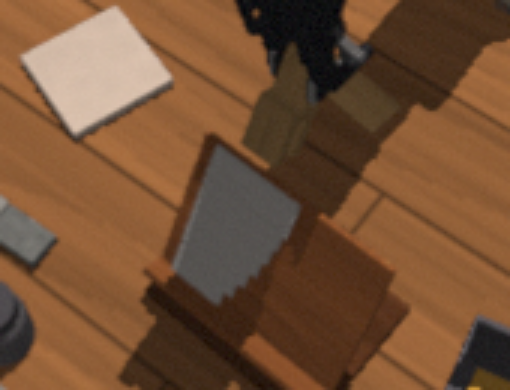

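The saddle is off and in the grip, still leaning 30°, and the template sits undisturbed. I'll turn the saddle upright by pressing its far leg's outer face against the fixed board's rear top edge, so it pivots in a 20 N grip.

```bash
python3 -m jog '[{"grip":-1,"slide":[0,0.038,0],"roll":0},{"grip":-1,"slide":[0,0,0.03],"roll":0},{"grip":-1,"slide":[0,0,0.028],"roll":0},{"grip":-1,"slide":[0,0,0],"roll":0}]' 20; python3 -m jog '[{"grip":-1,"slide":[0,-0.02,0],"roll":0},{"grip":-1,"slide":[0,-0.013,0],"roll":0},{"grip":-1,"slide":[0,-0.005,0],"roll":0},{"grip":-1,"slide":[0,-0.005,0],"roll":0},{"grip":-1,"slide":[0,0,0],"roll":0}]'
```

```text
time: 6.05
ee_pos: [0.453, -0.0097, 0.1986]
orientation: [-0.002, -0.686, 0.727, 0.002]
wrist_force: [0.0, -0.4, -0.5]
finger_gap: 0.42
time: 6.55
ee_pos: [0.4986, -0.012, 0.2022]
orientation: [0.0, -0.686, 0.727, 0.0]
wrist_force: [-0.2, -0.2, -1.0]
finger_gap: 0.418
```

Not in contact yet, as expected within a few mm. Continue along the arc.

```bash
python3 -m jog '[{"grip":-1,"slide":[0,-0.005,-0.004],"roll":0},{"grip":-1,"slide":[0,-0.005,-0.004],"roll":0},{"grip":-1,"slide":[0,-0.005,-0.004],"roll":0},{"grip":-1,"slide":[0,0,0],"roll":0}]' 20;  python3 -m jog '[{"grip":-1,"slide":[0,-0.005,-0.003],"roll":0},{"grip":-1,"slide":[0,-0.005,-0.003],"roll":0},{"grip":-1,"slide":[0,-0.004,-0.003],"roll":0},{"grip":-1,"slide":[0,0,0],"roll":0}]'
python3 - <<'E'
from h import *
np.set_printoptions(precision=4,suppress=True)
for c in("scene","wrist"):
    f=grab_frame(c); 
    if c=="wrist": save(f,"w3.png")
    for q in("saddle",):
      for t in trace(f,q)[:1]:
        P=cloud(f,cv2.erode(t["mask"].astype(np.uint8),np.ones((2,2)))>0); P=P[(P[:,2]>.12)&(P[:,0]>.45)]
        print(c,q,t["conf"],np.median(P,0),P.min(0),P.max(0))
        for a in np.arange(.14,.28,.01):
            Q=P[abs(P[:,2]-a)<.005]
            if len(Q)>5: print(round(a,3),len(Q),Q.min(0),Q.max(0))
E
```

```text
time: 6.95
ee_pos: [0.5137, -0.013, 0.2145]
orientation: [0.0, -0.686, 0.727, -0.0]
wrist_force: [-2.6, -0.4, -0.2]
finger_gap: 0.415
time: 7.35
ee_pos: [0.5279, -0.0139, 0.2235]
orientation: [0.0, -0.686, 0.727, -0.0]
wrist_force: [-2.6, -0.3, 0.2]
finger_gap: 0.418
scene saddle 0.59 [ 0.5285 -0.0106  0.2103] [ 0.5035 -0.0323  0.1512] [0.5427 0.0075 0.2973]
0.16 10 [ 0.5043 -0.0029  0.1565] [0.5158 0.0072 0.1636]
0.17 12 [ 0.5044 -0.0038  0.1662] [0.5331 0.0072 0.1741]
0.18 20 [ 0.5035 -0.025   0.176 ] [0.5414 0.0073 0.1843]
0.19 27 [ 0.5047 -0.0288  0.1852] [0.5419 0.0074 0.1949]
0.2 31 [ 0.5097 -0.0292  0.1951] [0.5416 0.0075 0.2043]
0.21 76 [ 0.5246 -0.0322  0.2064] [0.5407 0.0059 0.2149]
0.22 16 [ 0.5248 -0.0317  0.2152] [ 0.5277 -0.0064  0.2244]
0.23 17 [ 0.5235 -0.0323  0.2257] [ 0.5278 -0.007   0.2348]
0.24 16 [ 0.5244 -0.0273  0.2353] [0.5393 0.0065 0.2447]
0.25 12 [ 0.5239 -0.0274  0.2455] [ 0.5268 -0.0069  0.2547]
0.26 6 [ 0.5219 -0.028   0.2555] [ 0.5246 -0.021   0.2631]
wrist saddle 0.64 [ 0.5264 -0.0153  0.2349] [ 0.5101 -0.0355  0.1796] [0.5421 0.0045 0.2613]
0.18 157 [ 0.5391 -0.0355  0.1796] [0.5421 0.0035 0.185 ]
0.19 361 [ 0.5388 -0.0354  0.185 ] [0.5419 0.0037 0.195 ]
0.2 439 [ 0.5384 -0.0355  0.195 ] [0.5418 0.0036 0.205 ]
0.21 1782 [ 0.5194 -0.0354  0.2051] [0.5419 0.0045 0.215 ]
0.22 571 [ 0.5244 -0.0327  0.215 ] [0.5286 0.0032 0.225 ]
0.23 675 [ 0.5233 -0.033   0.225 ] [0.5306 0.0022 0.235 ]
0.24 797 [ 0.5233 -0.0328  0.235 ] [0.528  0.0021 0.245 ]
0.25 997 [ 0.523  -0.0328  0.245 ] [0.5274 0.0018 0.255 ]
0.26 2178 [ 0.5101 -0.0325  0.255 ] [0.5268 0.0027 0.2613]
```

View pics/w3.png

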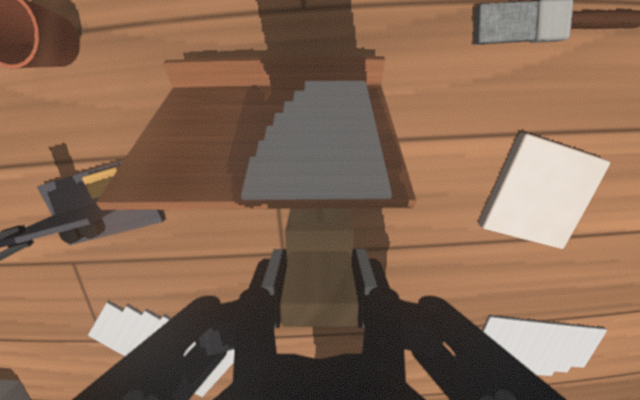

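The wrist view shows the saddle now upright in the grip, with its far face vertical at x≈0.542. The template sits undisturbed. Its foot is 68 mm below the TCP. Next I carry it to the slab.

```bash
python3 -m jog '[{"grip":-1,"slide":[0,0.03,0],"roll":0},{"grip":-1,"slide":[0.048,-0.001,0],"roll":0},{"grip":-1,"slide":[0.048,-0.001,0],"roll":0},{"grip":-1,"slide":[0.048,-0.001,0],"roll":0},{"grip":-1,"slide":[0.048,-0.001,0],"roll":0},{"grip":-1,"slide":[0.048,-0.001,0],"roll":0},{"grip":-1,"slide":[0.048,-0.001,0],"roll":0},{"grip":-1,"slide":[0,0,0.02],"roll":0}]' 30; python3 -m jog '[{"grip":-1,"slide":[0,0,0.04],"roll":0},{"grip":-1,"slide":[0,0,0.035],"roll":0},{"grip":-1,"slide":[0,0,0.025],"roll":0},{"grip":-1,"slide":[0,0,0],"roll":0}]'
```

```text
time: 8.35
ee_pos: [0.486, -0.3087, 0.2049]
orientation: [-0.0, -0.683, 0.731, -0.004]
wrist_force: [-0.5, -0.5, -1.7]
finger_gap: 0.416
time: 8.75
ee_pos: [0.4851, -0.2991, 0.0999]
orientation: [-0.0, -0.686, 0.727, 0.002]
wrist_force: [-1.3, -0.5, -0.9]
finger_gap: 0.42
```

```bash
python3 -m jog '[{"grip":-1,"slide":[0,0,0.007],"roll":0},{"grip":-1,"slide":[0,0,0.005],"roll":0},{"grip":-1,"slide":[0,0,0],"roll":0}]'; python3 -m jog '[{"grip":-1,"slide":[0,0,0.002],"roll":0},{"grip":-1,"slide":[0,0,0.002],"roll":0},{"grip":-1,"slide":[0,0,0],"roll":0}]'
```

```text
time: 9.05
ee_pos: [0.487, -0.3001, 0.0916]
orientation: [0.0, -0.686, 0.727, -0.001]
wrist_force: [0.1, -0.8, -0.5]
finger_gap: 0.417
time: 9.35
ee_pos: [0.4866, -0.2999, 0.0871]
orientation: [-0.0, -0.686, 0.727, -0.0]
wrist_force: [-0.2, 0.0, -1.6]
finger_gap: 0.414
```

```bash
python3 -m jog '[{"grip":-1,"slide":[0,0,0.002],"roll":0},{"grip":-1,"slide":[0,0,0],"roll":0}]';python3 -m jog '[{"grip":-1,"slide":[0,0,0.0015],"roll":0},{"grip":-1,"slide":[0,0,0],"roll":0}]';python3 -m jog '[{"grip":-1,"slide":[0,0,0.0015],"roll":0},{"grip":-1,"slide":[0,0,0],"roll":0}]'
```

```text
time: 9.55
ee_pos: [0.4876, -0.3001, 0.0865]
orientation: [0.0, -0.686, 0.727, -0.001]
wrist_force: [-0.2, 1.6, 8.9]
finger_gap: 0.416
time: 9.75
ee_pos: [0.4886, -0.3002, 0.086]
orientation: [0.001, -0.686, 0.727, -0.002]
wrist_force: [0.5, 2.6, 15.1]
finger_gap: 0.417
time: 9.95
ee_pos: [0.4898, -0.3003, 0.0856]
orientation: [0.001, -0.686, 0.727, -0.003]
wrist_force: [1.9, 2.9, 19.3]
finger_gap: 0.414
```

```bash
python3 -m jog '[{"grip":0,"slide":[0,0,-0.001],"roll":0},{"grip":1,"slide":[0,0,0],"roll":0},{"grip":1,"slide":[0,0,0],"roll":0},{"grip":1,"slide":[0,0,0],"roll":0},{"grip":1,"slide":[0,0,-0.04],"roll":0},{"grip":1,"slide":[0,0,-0.05],"roll":0},{"grip":1,"slide":[0,0,-0.05],"roll":0},{"grip":1,"slide":[0,0,-0.05],"roll":0}]'
python3 - <<'E'
from h import *
np.set_printoptions(precision=4,suppress=True)
f=grab_frame("wrist"); print(get_obs()["ee_pos"])
t=trace(f,"saddle")[0]
P=cloud(f,cv2.erode(t["mask"].astype(np.uint8),np.ones((3,3)))>0)
print(t["conf"],np.median(P,0),P.min(0),P.max(0))
for a in np.arange(.02,.14,.01):
            Q=P[abs(P[:,2]-a)<.005]
            if len(Q)>5: print(round(a,3),len(Q),Q.min(0),Q.max(0))
E
```

```text
time: 10.75
ee_pos: [0.4861, -0.2997, 0.2749]
orientation: [-0.0, -0.686, 0.727, 0.0]
wrist_force: [1.5, -0.7, 0.3]
finger_gap: 0.999
[ 0.4887 -0.3008  0.284 ]
0.89 [ 0.4888 -0.3016  0.0873] [ 0.4754 -0.3209  0.0279] [ 0.5022 -0.2832  0.1244]
0.03 18 [ 0.5001 -0.3191  0.0279] [ 0.5019 -0.2858  0.0319]
0.04 45 [ 0.5    -0.3202  0.0364] [ 0.502  -0.2838  0.045 ]
0.05 40 [ 0.4998 -0.3198  0.045 ] [ 0.502  -0.2841  0.0531]
0.06 40 [ 0.4997 -0.3205  0.0572] [ 0.5022 -0.2832  0.0649]
0.07 320 [ 0.4846 -0.3209  0.065 ] [ 0.5021 -0.2836  0.075 ]
0.08 101 [ 0.4857 -0.3194  0.075 ] [ 0.5013 -0.2843  0.0843]
0.09 60 [ 0.487  -0.3182  0.0856] [ 0.4895 -0.2848  0.0948]
0.1 67 [ 0.4867 -0.318   0.095 ] [ 0.4894 -0.2852  0.105 ]
0.11 78 [ 0.4872 -0.3175  0.105 ] [ 0.4893 -0.2858  0.115 ]
0.12 409 [ 0.4754 -0.3182  0.1151] [ 0.4893 -0.2837  0.1244]
```

The saddle stands upright on the slab at (0.482, -0.302), fin top at 0.123. Next I go to the clip.

```bash
python3 -m jog '[{"grip":1,"slide":[-0.046,0.003,-0.006],"roll":0},{"grip":1,"slide":[-0.046,0.003,-0.006],"roll":0},{"grip":1,"slide":[-0.046,0.003,-0.006],"roll":0},{"grip":1,"slide":[-0.046,0.003,-0.006],"roll":0},{"grip":1,"slide":[-0.046,0.003,0],"roll":0},{"grip":1,"slide":[-0.046,0.003,0],"roll":0},{"grip":1,"slide":[-0.046,0.003,0],"roll":0},{"grip":1,"slide":[-0.046,0.003,0],"roll":0}]';python3 -m jog '[{"grip":1,"slide":[-0.046,0.003,0],"roll":0},{"grip":1,"slide":[-0.046,0.003,0],"roll":0},{"grip":1,"slide":[-0.046,0.003,0],"roll":0},{"grip":1,"slide":[0,0,0],"roll":0.14},{"grip":1,"slide":[0,0,0],"roll":0.14},{"grip":1,"slide":[0,0,0],"roll":0.14},{"grip":1,"slide":[0,0,0],"roll":0.14},{"grip":1,"slide":[0,0,0],"roll":0.14}]'; python3 -c "
from h import *
o,p,r=st();print(o['joint_pos'],r[:,0])"
```

```text
time: 11.65
ee_pos: [0.4835, 0.0706, 0.2969]
orientation: [-0.0, -0.686, 0.727, -0.0]
wrist_force: [1.4, 0.2, -1.1]
finger_gap: 1.003
time: 12.45
ee_pos: [0.4845, 0.2041, 0.2848]
orientation: [-0.013, -0.512, 0.859, -0.005]
wrist_force: [-0.3, 0.1, -0.9]
finger_gap: 1.003
[-0.18913405  0.12651218 -0.33309234  1.60395787  0.05258766  1.44409934
 -2.59356024] [-0.47492526 -0.87958878  0.02774139]
```

Joint 7 is near its limit this way round, so I roll the other way to the same grasp.

```bash
python3 -m jog '[{"grip":1,"slide":[0,0,0],"roll":-0.14},{"grip":1,"slide":[0,0,-0.01],"roll":-0.14},{"grip":1,"slide":[0,0,-0.01],"roll":-0.14},{"grip":1,"slide":[0,0,-0.01],"roll":-0.14},{"grip":1,"slide":[0,0,0],"roll":-0.14},{"grip":1,"slide":[0,0,0],"roll":-0.14},{"grip":1,"slide":[0,0,0],"roll":-0.14},{"grip":1,"slide":[0,0,0],"roll":-0.14}]';python3 -m jog '[{"grip":1,"slide":[0,0,0],"roll":-0.14},{"grip":1,"slide":[0,0,0],"roll":-0.14},{"grip":1,"slide":[0,0,0],"roll":-0.14},{"grip":1,"slide":[0,0,0],"roll":-0.14},{"grip":1,"slide":[0,0,0],"roll":-0.14},{"grip":1,"slide":[0,0,0],"roll":-0.14},{"grip":1,"slide":[0,0,0],"roll":-0.14},{"grip":1,"slide":[0,0,0],"roll":-0.14}]'
python3 - <<'E'
from h import *
np.set_printoptions(precision=4,suppress=True)
o,p,r=st(); print(o["time"],p,r[:,0],o["joint_pos"])
f=grab_frame("wrist"); save(f,"w4.png"); g=grab_frame("top")
for q in("clip","clip_handles"):
    L=[landmark_of(x,q) for x in (f,g)]
    if L[0]: print(q,"wrist",L[0][0]["conf"],L[0][0]["point"],px2w(f,L[0][0]["point"])[0][0])
    if L[0] and L[1]: print(q,"tri",tri(ray(f,L[0][0]["point"]),ray(g,L[1][0]["point"])))
t=trace(f,"clip")[0]; P=cloud(f,t["mask"]); P=P[P[:,2]>.08]; np.save("clip.npy",P)
print(t["conf"],t["rect"],np.median(P,0),P.min(0),P.max(0))
for a in np.arange(.1,.2,.01):
    Q=P[abs(P[:,2]-a)<.005]
    if len(Q)>5: print(round(a,3),len(Q),Q.min(0),Q.max(0))
t=trace(f,"rack")
if t:
    P=cloud(f,t[0]["mask"]);E=P[abs(P[:,2]-.112)<.006]; print("rack",t[0]["conf"],E.min(0),E.max(0),np.polyfit(E[:,1],E[:,0],1))
E
```

```text
time: 13.25
ee_pos: [0.4848, 0.2052, 0.3147]
orientation: [0.014, 0.892, -0.452, -0.003]
wrist_force: [-0.1, -0.1, -0.2]
finger_gap: 1.005
time: 14.05
ee_pos: [0.4848, 0.2052, 0.3147]
orientation: [0.01, 0.996, 0.091, -0.009]
wrist_force: [-0.1, -1.0, 0.5]
finger_gap: 0.999
14.05 [0.4848 0.2052 0.3147] [ 0.9834  0.1804 -0.0208] [-0.0672  0.1313 -0.4714  1.5434  0.07    1.5073 -0.3597]
clip wrist 0.91 [74.0, 355.3] [0.4955 0.3169 0.1441]
clip_handles wrist 0.87 [70.7, 356.8] [0.4962 0.3201 0.1444]
0.92 [326.7, 53.8, 397.7, 89.9] [0.5013 0.3176 0.1623] [0.4662 0.2994 0.0982] [0.5272 0.3366 0.1914]
0.1 16 [0.4886 0.3016 0.0982] [0.5083 0.3358 0.1023]
0.11 8 [0.491  0.303  0.1121] [0.5097 0.3366 0.1142]
0.14 574 [0.4838 0.3022 0.1352] [0.5157 0.3327 0.145 ]
0.15 334 [0.4814 0.3012 0.145 ] [0.5136 0.3322 0.155 ]
0.16 219 [0.478  0.3015 0.155 ] [0.5165 0.3325 0.1649]
0.17 229 [0.4753 0.3009 0.1652] [0.5224 0.3335 0.1749]
0.18 265 [0.4723 0.2995 0.175 ] [0.5222 0.3343 0.185 ]
0.19 517 [0.4662 0.2994 0.185 ] [0.5272 0.3352 0.1914]
rack 0.55 [0.4884 0.2097 0.1062] [0.5195 0.3488 0.1155] [-0.1874  0.5562]
```

View pics/w4.png

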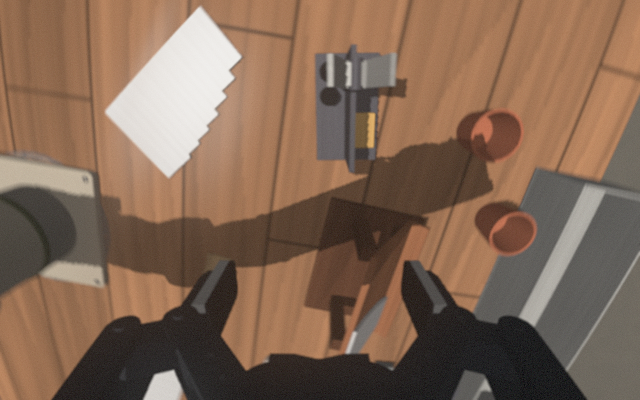

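The wrist view shows the clip on the strip at (358,72), handles splayed along tool x, and the tool yaw matches. Strip edge and handle extents agree on a hinge at (0.497, 0.317, ~0.137).

```bash
python3 -m jog '[{"grip":1,"slide":[0.011,-0.036,0],"roll":0},{"grip":1,"slide":[0.011,-0.036,0],"roll":0},{"grip":1,"slide":[0.01,-0.036,0],"roll":0},{"grip":1,"slide":[0,0,0.04],"roll":0},{"grip":1,"slide":[0,0,0.04],"roll":0},{"grip":1,"slide":[0,0,0],"roll":0}]' 40;  python3 -c "
from h import *
o,p,r=st();print(r.round(3).tolist())"
```

```text
time: 15.05
ee_pos: [0.4941, 0.3137, 0.2272]
orientation: [0.012, 0.996, 0.087, -0.013]
wrist_force: [0.0, -0.1, 0.7]
finger_gap: 1.002
[[0.984, 0.174, -0.024], [0.174, -0.984, -0.027], [-0.028, 0.022, -0.999]]
```

```bash
python3 -m jog '[{"grip":1,"slide":[0.0055,-0.0045,0.015],"roll":0.008},{"grip":1,"slide":[0,0,0.02],"roll":0},{"grip":1,"slide":[0,0,0.02],"roll":0},{"grip":1,"slide":[0,0,0.02],"roll":0},{"grip":1,"slide":[0,0,0],"roll":0}]' 40
```

```text
time: 15.55
ee_pos: [0.4996, 0.3189, 0.1563]
orientation: [0.011, 0.996, 0.083, -0.01]
wrist_force: [0.1, 0.1, 0.5]
finger_gap: 0.999
```

```bash
python3 -m jog '[{"grip":-1,"slide":[0,0,0],"roll":0},{"grip":-1,"slide":[0,0,0],"roll":0},{"grip":-1,"slide":[0,0,0],"roll":0},{"grip":-1,"slide":[0,0,0],"roll":0},{"grip":-1,"slide":[0,0,0],"roll":0},{"grip":-1,"slide":[0,0,0],"roll":0},{"grip":-1,"slide":[0,0,0],"roll":0}]' 40
```

```text
time: 16.25
ee_pos: [0.4995, 0.3191, 0.1573]
orientation: [0.01, 0.996, 0.084, -0.009]
wrist_force: [0.2, -0.0, -0.8]
finger_gap: 0.309
```

```bash
python3 -m jog '[{"grip":-1,"slide":[0,0,-0.01],"roll":0},{"grip":-1,"slide":[0,0,-0.02],"roll":0},{"grip":-1,"slide":[0,0,-0.03],"roll":0},{"grip":-1,"slide":[0,0,-0.04],"roll":0},{"grip":-1,"slide":[0,0,-0.04],"roll":0},{"grip":-1,"slide":[0,0,0],"roll":0}]' 40
python3 - <<'E'
from h import *
np.set_printoptions(precision=4,suppress=True)
o,p,r=st(); print(o["time"],p,r.round(3).tolist(),o["wrist_force"])
f=grab_frame("scene"); save(f,"s5.png",(300,170,500,320))
t=trace(f,"clip")[0]; P=cloud(f,cv2.erode(t["mask"].astype(np.uint8),np.ones((2,2)))>0); P=P[P[:,2]>.15]
print(t["conf"],np.median(P,0),P.min(0),P.max(0))
for a in np.arange(.16,.33,.01):
    Q=P[abs(P[:,2]-a)<.005]
    if len(Q)>3: print(round(a,3),len(Q),Q.min(0),Q.max(0))
E
```

```text
time: 16.85
ee_pos: [0.5032, 0.324, 0.3041]
orientation: [0.008, 0.996, 0.084, -0.005]
wrist_force: [0.5, 0.0, -0.7]
finger_gap: 0.316
16.85 [0.5032 0.324  0.3041] [[0.986, 0.167, -0.009], [0.167, -0.986, -0.017], [-0.011, 0.015, -1.0]] [ 0.4955  0.0491 -0.6963]
0.52 [0.5161 0.3228 0.2586] [0.4927 0.3091 0.2351] [0.5245 0.3364 0.3289]
0.24 31 [0.5165 0.3145 0.2351] [0.5245 0.3364 0.244 ]
0.25 30 [0.5145 0.3152 0.2453] [0.5217 0.3357 0.2547]
0.26 31 [0.5116 0.3148 0.2552] [0.5189 0.335  0.2647]
0.27 18 [0.5102 0.3142 0.266 ] [0.5144 0.3344 0.2715]
0.28 12 [0.4996 0.3091 0.2766] [0.516  0.3318 0.2827]
0.29 7 [0.4927 0.3103 0.2852] [0.5165 0.3166 0.2947]
0.3 6 [0.4937 0.3101 0.2974] [0.5171 0.3132 0.3049]
```

View pics/s5.png

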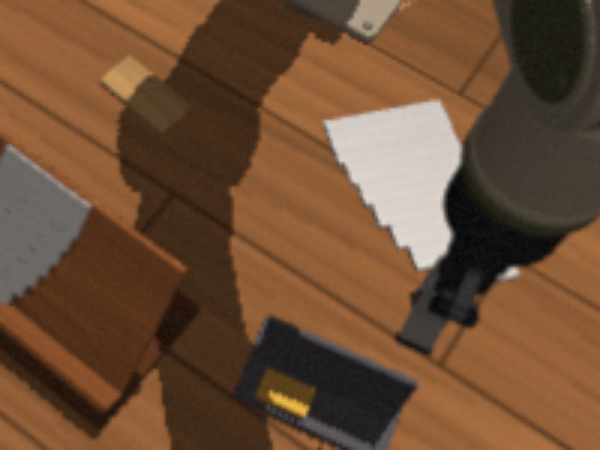

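The scene crop shows the clip squeezed open in the fingers and clear of the strip, which is at (330,390). The template is in place on the easel. Leg contact and the template's plane agree on the top edge at (0.5456, -0.0145, 0.18). Next I carry the clip above it, offset up the slope.

```bash
python3 -m jog '[{"grip":-1,"slide":[0,0,0],"roll":0.109},{"grip":-1,"slide":[0,0,0],"roll":0.109},{"grip":-1,"slide":[0.005,0.042,0],"roll":0},{"grip":-1,"slide":[0.005,0.042,0],"roll":0},{"grip":-1,"slide":[0.005,0.042,0],"roll":0},{"grip":-1,"slide":[0.005,0.042,0],"roll":0},{"grip":-1,"slide":[0.005,0.042,0],"roll":0},{"grip":-1,"slide":[0.005,0.042,0],"roll":0}]' 40;python3 -m jog '[{"grip":-1,"slide":[0.005,0.042,0],"roll":0},{"grip":-1,"slide":[0.002,0.043,0.01],"roll":0},{"grip":-1,"slide":[0,0,0],"roll":0}]'
python3 - <<'E'
from h import *
np.set_printoptions(precision=4,suppress=True)
o,p,r=st(); print(o["time"],p,r.round(3).tolist(),o["joint_pos"])
for c in("scene","top"):
    f=grab_frame(c); save(f,c+"6.png",(250,150,400,270))
    L=trace(f,"clip")
    if not L: continue
    t=L[0]; P=cloud(f,cv2.erode(t["mask"].astype(np.uint8),np.ones((2,2)))>0); P=P[P[:,2]>.15]
    print(c,t["conf"],np.median(P,0),P.min(0),P.max(0))
    for a in np.arange(.16,.33,.01):
        Q=P[abs(P[:,2]-a)<.005]
        if len(Q)>3: print(round(a,3),len(Q),Q.min(0),Q.max(0))
    t=trace(f,"template")[0];P=cloud(f,cv2.erode(t["mask"].astype(np.uint8),np.ones((2,2)))>0);print("templ",t["conf"],P.min(0),P.max(0),np.median(P,0)); E=P[abs(P[:,2]-.168)<.01]; print(E.min(0),E.max(0))
E
```

```text
time: 17.75
ee_pos: [0.5185, 0.0672, 0.3013]
orientation: [0.011, 1.0, -0.025, -0.009]
wrist_force: [1.3, -0.2, -0.5]
finger_gap: 0.313
time: 18.05
ee_pos: [0.5205, -0.0236, 0.2919]
orientation: [0.012, 0.999, -0.03, -0.01]
wrist_force: [0.0, -0.0, -1.6]
finger_gap: 0.314
18.05 [ 0.5205 -0.0236  0.2919] [[0.998, -0.06, -0.021], [-0.06, -0.998, -0.024], [-0.019, 0.026, -0.999]] [ 0.1941  0.1058 -0.2721  1.6098  0.0514  1.4528 -0.1433]
scene 0.57 [ 0.5211 -0.0176  0.2633] [ 0.4963 -0.0351  0.223 ] [ 0.5402 -0.0102  0.3151]
0.23 32 [ 0.4963 -0.034   0.2251] [ 0.5402 -0.011   0.2349]
0.24 21 [ 0.501  -0.0351  0.2363] [ 0.5354 -0.0125  0.2443]
0.25 26 [ 0.5048 -0.0326  0.245 ] [ 0.5339 -0.0105  0.2545]
0.26 31 [ 0.5061 -0.033   0.2551] [ 0.5309 -0.0102  0.2649]
0.27 35 [ 0.5058 -0.0281  0.2657] [ 0.5317 -0.0113  0.2747]
0.28 18 [ 0.5054 -0.0266  0.2752] [ 0.5314 -0.0115  0.2849]
0.29 14 [ 0.5053 -0.0287  0.285 ] [ 0.5288 -0.0117  0.2938]
0.3 14 [ 0.5044 -0.0244  0.2958] [ 0.5108 -0.0109  0.3049]
0.31 10 [ 0.5081 -0.0212  0.3066] [ 0.5113 -0.0105  0.3147]
templ 0.69 [ 0.5474 -0.0643  0.0454] [0.6316 0.036  0.1848] [ 0.5838 -0.0184  0.1285]
[ 0.5497 -0.0619  0.1581] [0.57  0.036 0.178]
```

View pics/scene6.png

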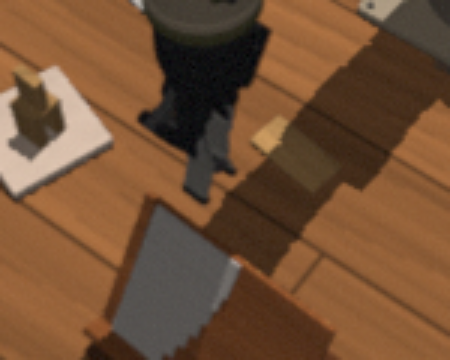

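The crop shows the open clip just above the template's top edge and the saddle upright on the slab. The clip's middle is at y≈-0.023 and needs +9 mm. I descend along the slope.

```bash
python3 -m jog '[{"grip":-1,"slide":[0,-0.009,0],"roll":-0.01},{"grip":-1,"slide":[0.0072,-0.0007,0.0129],"roll":0},{"grip":-1,"slide":[0.0072,-0.0007,0.0129],"roll":0},{"grip":-1,"slide":[0.0072,-0.0007,0.0129],"roll":0},{"grip":-1,"slide":[0,0,0],"roll":0}]' 40
```

```text
time: 18.8
ee_pos: [0.5437, -0.0071, 0.2522]
orientation: [0.011, 1.0, -0.02, -0.009]
wrist_force: [1.3, -0.6, -0.3]
finger_gap: 0.315
```

```bash
python3 -m jog '[{"grip":-1,"slide":[0,0.007,0],"roll":0},{"grip":-1,"slide":[0.006,-0.0004,0.01],"roll":0},{"grip":-1,"slide":[0,0,0],"roll":0}]' 40;python3 -m jog '[{"grip":-1,"slide":[0.003,-0.0002,0.007],"roll":0},{"grip":-1,"slide":[0.003,0,0.006],"roll":0},{"grip":-1,"slide":[0,0,0],"roll":0}]'
python3 - <<'E'
from h import *
np.set_printoptions(precision=4,suppress=True)
o,p,r=st(); print(o["time"],p,r.round(3).tolist(),o["wrist_force"])
f=grab_frame("wrist"); save(f,"w7.png"); 
for q in("template","clip"):
    L=trace(f,q)
    if L: t=L[0]; P=cloud(f,cv2.erode(t["mask"].astype(np.uint8),np.ones((3,3)))>0); print(q,t["conf"],np.round(t["rect"]),P.min(0),P.max(0),np.median(P,0))
    if q=="template":
        w=np.linalg.svd(P-np.median(P,0),full_matrices=0)[2]; print(w[2]); E=P[abs(P[:,2]-.168)<.01]; print(E.min(0),E.max(0))
E
```

```text
time: 19.1
ee_pos: [0.5487, -0.0146, 0.2438]
orientation: [0.011, 1.0, -0.021, -0.009]
wrist_force: [-0.7, -0.0, -1.6]
finger_gap: 0.312
time: 19.4
ee_pos: [0.5551, -0.0143, 0.2312]
orientation: [0.011, 1.0, -0.02, -0.008]
wrist_force: [2.0, -0.8, -0.7]
finger_gap: 0.315
19.4 [ 0.5551 -0.0143  0.2312] [[0.999, -0.04, -0.016], [-0.04, -0.999, -0.022], [-0.015, 0.022, -1.0]] [ 2.024  -0.8028 -0.6692]
template 0.97 [315. 144. 388. 280.] [ 0.5477 -0.0653  0.0476] [0.6292 0.0353 0.1851] [ 0.5813 -0.0025  0.1336]
[-0.863   0.0437 -0.5033]
[ 0.553  -0.0623  0.158 ] [0.5697 0.035  0.178 ]
clip 0.75 [286. 197. 350. 311.] [ 0.5287 -0.0495  0.1636] [ 0.574  -0.0011  0.2577] [ 0.5521 -0.0088  0.2071]
```

View pics/w7.png

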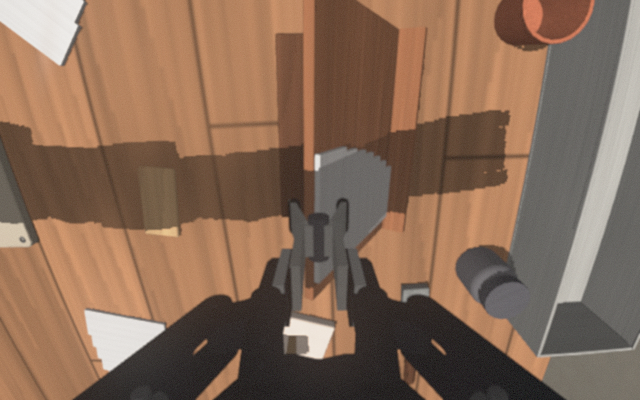

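The wrist view shows the jaws straddling the edge without touching: near roller arm at (295,205), far one at (342,205), board edge at column 312 between. I go slightly deeper and then open in steps, watching the force.

```bash
python3 -m jog '[{"grip":-1,"slide":[0.001,0,0.005],"roll":0},{"grip":-1,"slide":[0,0,0],"roll":0},{"grip":-0.25,"slide":[0,0,0],"roll":0},{"grip":-0.15,"slide":[0,0,0],"roll":0},{"grip":-0.15,"slide":[0,0,0],"roll":0}]' 40;python3 -m jog '[{"grip":-0.05,"slide":[0,0,0],"roll":0},{"grip":-0.05,"slide":[0,0,0],"roll":0},{"grip":-0.05,"slide":[0,0,0],"roll":0}]'
```

```text
time: 20.05
ee_pos: [0.5541, -0.0144, 0.2263]
orientation: [0.011, 1.0, -0.02, -0.01]
wrist_force: [-5.4, -0.2, 1.7]
finger_gap: 0.424
time: 20.35
ee_pos: [0.5545, -0.0144, 0.2262]
orientation: [0.011, 1.0, -0.02, -0.01]
wrist_force: [-5.1, 0.5, -1.6]
finger_gap: 0.473
```

```bash
python3 -m jog '[{"grip":-0.05,"slide":[-0.003,0,0],"roll":0},{"grip":0.03,"slide":[-0.003,0,0],"roll":0},{"grip":0.03,"slide":[0,0,0],"roll":0}]' 40;python3 -m jog '[{"grip":0.1,"slide":[-0.004,0,0],"roll":0},{"grip":0.1,"slide":[-0.004,0,0.0],"roll":0},{"grip":0.1,"slide":[0,0,0],"roll":0}]'
```

```text
time: 20.65
ee_pos: [0.5489, -0.0142, 0.2269]
orientation: [0.011, 1.0, -0.02, -0.009]
wrist_force: [-3.8, -0.3, -2.4]
finger_gap: 0.514
time: 20.95
ee_pos: [0.5411, -0.0139, 0.2274]
orientation: [0.011, 1.0, -0.02, -0.008]
wrist_force: [-2.9, 0.2, -1.0]
finger_gap: 0.551
```

```bash
python3 -m jog '[{"grip":0.15,"slide":[-0.004,0,0],"roll":0},{"grip":0.15,"slide":[-0.004,0,0.001],"roll":0},{"grip":0.15,"slide":[0,0,0],"roll":0}]' 40
python3 - <<'E'
from h import *
np.set_printoptions(precision=4,suppress=True)
o,p,r=st(); print(o["time"],p,o["wrist_force"])
f=grab_frame("wrist"); save(f,"w8.png"); 
for q in("template","clip"):
    L=trace(f,q)
    if L: t=L[0]; P=cloud(f,cv2.erode(t["mask"].astype(np.uint8),np.ones((3,3)))>0); print(q,t["conf"],np.round(t["rect"]),P.min(0),P.max(0),np.median(P,0))
    if q=="template":
        w=np.linalg.svd(P-np.median(P,0),full_matrices=0)[2]; print(w[2]); E=P[abs(P[:,2]-.168)<.01]; print(E.min(0),E.max(0))
E
```

```text
time: 21.25
ee_pos: [0.5331, -0.0136, 0.2264]
orientation: [0.011, 1.0, -0.02, -0.008]
wrist_force: [-4.6, 0.0, -0.4]
finger_gap: 0.573
21.25 [ 0.5331 -0.0136  0.2264] [-4.5737  0.0468 -0.4088]
template 0.82 [ 0.  1. 99. 61.] [0.1551 0.1277 0.0014] [0.2871 0.2046 0.0095] [0.2328 0.1757 0.0065]
[-0.0003 -0.0017  1.    ]Traceback (most recent call last):
  File "<stdin>", line 9, in <module>
    return umr_minimum(a, axis, None, out, keepdims, initial, where)
ValueError: zero-size array to reduction operation minimum which has no identity
```

View pics/w8.png

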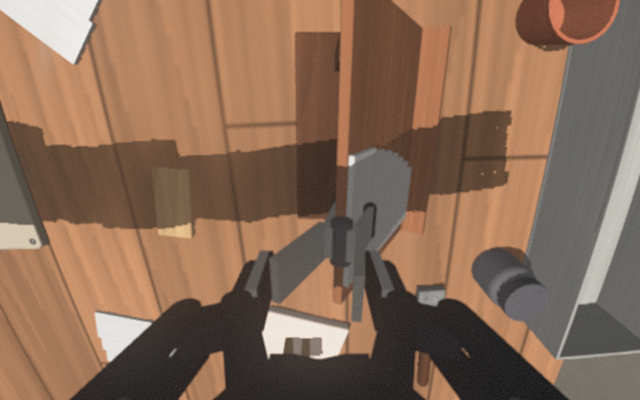

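The view shows the clip leaning over by itself. Its hinge is at (342,240) above the edge and its near handle pushes the near finger robot-ward, so it is self-aligning. I keep yielding in -x while opening.

```bash
python3 -m jog '[{"grip":0.2,"slide":[-0.005,0,0],"roll":0},{"grip":0.25,"slide":[-0.005,0,0],"roll":0},{"grip":0.25,"slide":[0,0,0],"roll":0}]' 40; python3 -m jog '[{"grip":0.3,"slide":[-0.004,0,0],"roll":0},{"grip":0.4,"slide":[0,0,0],"roll":0},{"grip":0.4,"slide":[0,0,0],"roll":0}]'
python3 - <<'E'
from h import *
np.set_printoptions(precision=4,suppress=True)
f=grab_frame("wrist"); print(get_obs()["wrist_force"])
o=np.array([.5456,-.0145,.18]); psi=-.05
n=np.array([.866*np.cos(psi),.866*np.sin(psi),.5]); y=np.array([-np.sin(psi),np.cos(psi),0]); B=np.c_[n,y,np.cross(n,y)]
L=trace(f,"clip"); print([l["conf"] for l in L])
if L:
    P=cloud(f,L[0]["mask"]); P=(P-o)@B; P=P[(abs(P[:,1])<.03)&(P[:,2]>-.04)&(P[:,2]<.09)]
    for a in np.arange(-.03,.09,.01):
        Q=P[abs(P[:,2]-a)<.005]
        if len(Q)>5: print(round(a,3),len(Q),Q.min(0),Q.max(0))
E
```

```text
time: 21.65
ee_pos: [0.5235, -0.0132, 0.227]
orientation: [0.011, 1.0, -0.02, -0.007]
wrist_force: [-0.1, -0.4, 0.6]
finger_gap: 0.623
time: 21.95
ee_pos: [0.5196, -0.0131, 0.2267]
orientation: [0.011, 1.0, -0.02, -0.008]
wrist_force: [-0.2, 0.2, -0.1]
finger_gap: 0.703
[-0.8908  0.322  -0.1314]
[0.55]
-0.02 201 [ 0.0076 -0.0295 -0.0249] [ 0.0179  0.0128 -0.015 ]
-0.01 174 [-0.0119 -0.0144 -0.015 ] [ 0.0164  0.0117 -0.005 ]
0.0 243 [-0.01   -0.015  -0.0049] [0.0164 0.0119 0.0049]
0.01 197 [-0.0091 -0.0145  0.005 ] [0.0162 0.0133 0.0149]
0.02 863 [-0.0105 -0.0173  0.0151] [0.0203 0.0138 0.025 ]
0.03 930 [-0.0118 -0.0169  0.025 ] [0.0232 0.0135 0.035 ]
0.04 563 [-0.0136 -0.0149  0.035 ] [0.026  0.0119 0.045 ]
0.05 632 [-0.0149 -0.0152  0.045 ] [0.0291 0.012  0.055 ]
0.06 752 [-0.0162 -0.0157  0.055 ] [0.0315 0.012  0.065 ]
0.07 1373 [-0.0179 -0.0156  0.065 ] [0.0331 0.0119 0.0746]
```

The tool is free (force ~0) and the clip is aligned with the board within about 0.06 rad, centred to about 2 mm. I open fully and withdraw straight up.

```bash
python3 -m jog '[{"grip":0.7,"slide":[-0.003,0,0],"roll":0},{"grip":1,"slide":[-0.003,0,0],"roll":0},{"grip":1,"slide":[0,0,0],"roll":0},{"grip":1,"slide":[0,0,0],"roll":0},{"grip":1,"slide":[0,0,-0.02],"roll":0},{"grip":1,"slide":[0,0,-0.03],"roll":0},{"grip":1,"slide":[0,0,-0.04],"roll":0},{"grip":1,"slide":[0,0,-0.04],"roll":0}]' 40
python3 - <<'E'
from h import *
np.set_printoptions(precision=4,suppress=True)
o,p,r=st(); print(o["time"],p,o["wrist_force"],o["finger_gap"])
O=np.array([.5456,-.0145,.18]); psi=-.05
n=np.array([.866*np.cos(psi),.866*np.sin(psi),.5]); y=np.array([-np.sin(psi),np.cos(psi),0]); B=np.c_[n,y,np.cross(n,y)]
F={c:grab_frame(c) for c in("wrist","scene")}
save(F["scene"],"s9.png",(230,150,430,300))
for c,f in F.items():
    for l in landmark_of(f,"clip")[:1]: print(c,"clip origin in board",(px2w(f,l["point"])[0][0]-O)@B,l["conf"])
    for t in trace(f,"clip")[:1]:
        P=(cloud(f,t["mask"])-O)@B; P=P[(abs(P[:,1])<.03)&(P[:,2]>-.04)&(P[:,2]<.09)&(abs(P[:,0])<.06)]
        for a in np.arange(-.02,.09,.02):
            Q=P[abs(P[:,2]-a)<.005]
            if len(Q)>5: print(c,round(a,3),len(Q),Q.min(0),Q.max(0))
    for q,tz in(("template",.1),("saddle",0)):
        for t in trace(f,q)[:1]:
            P=cloud(f,cv2.erode(t["mask"].astype(np.uint8),np.ones((2,2)))>0); print(c,q,t["conf"],np.median(P,0),P.min(0),P.max(0),np.linalg.svd(P-np.median(P,0),full_matrices=0)[2][2])
E
```

```text
time: 22.85
ee_pos: [0.5154, -0.01, 0.3579]
orientation: [0.011, 1.0, -0.02, -0.008]
wrist_force: [1.8, 0.1, -1.0]
finger_gap: 0.997
22.85 [ 0.5154 -0.01    0.3579] [ 1.7515  0.0926 -1.0296] 0.9973299150798046
wrist clip origin in board [0.0086 0.0004 0.0257] 0.78
wrist -0.02 85 [ 0.0078 -0.0153 -0.0212] [ 0.018   0.0123 -0.015 ]
wrist 0.0 106 [-0.0101 -0.03   -0.005 ] [0.0165 0.0111 0.0049]
wrist 0.02 218 [-0.0099 -0.0177  0.0155] [0.0204 0.0131 0.025 ]
wrist 0.04 199 [-0.0127 -0.0149  0.0351] [0.0257 0.0111 0.0449]
wrist 0.06 245 [-0.0156 -0.0155  0.055 ] [0.0315 0.011  0.065 ]
wrist template 0.89 [0.2302 0.1988 0.0065] [ 0.1411  0.1269 -0.0008] [0.3025 0.2377 0.0097] [-0.0021  0.0032 -1.    ]
wrist saddle 0.61 [ 0.4839 -0.2836  0.0741] [ 0.4636 -0.4399  0.0006] [ 0.5031 -0.2782  0.1241] [0.9959 0.0881 0.0223]
scene clip origin in board [ 0.0187 -0.0038  0.0254] 0.92
scene -0.02 26 [ 0.0075 -0.013  -0.0246] [ 0.0187  0.0135 -0.0164]
scene 0.0 37 [-0.0099 -0.0227 -0.0049] [0.0172 0.0122 0.005 ]
scene 0.02 32 [-0.0074 -0.0122  0.0152] [0.0203 0.0146 0.0247]
scene 0.04 46 [-0.014  -0.0142  0.035 ] [0.0266 0.0121 0.0447]
scene 0.06 56 [-0.0135 -0.0139  0.0551] [0.0323 0.0125 0.0648]
scene template 0.76 [ 0.5876 -0.019   0.1219] [ 0.5491 -0.0646  0.0454] [0.6307 0.0362 0.1828] [ 0.8674 -0.0376  0.4962]
scene saddle 0.7 [ 0.4884 -0.2876  0.0728] [ 0.4674 -0.3133  0.0179] [ 0.5031 -0.2788  0.124 ] [0.7543 0.6544 0.0525]
```

View pics/s9.png

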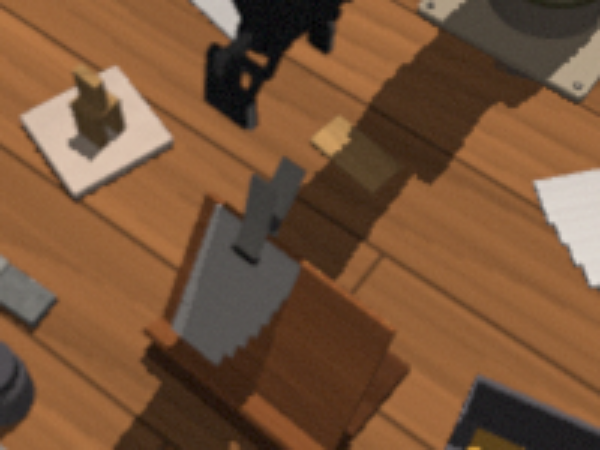

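The view shows the clip at (265,205) pinching template and board at the middle of the edge, in line with the slope. The saddle stands upright at (98,110) on the slab, and the gripper is clear.

```bash
python3 -c "
from plant import finish_job; print(finish_job())"
```

```text
the job is handed in; nothing more can be done
None
```

The job is handed in, at about 23 s on the robot's clock; the interface gave no verdict. The saddle stands upright on the slab and the clip pinches template and board together.

**What I did**
- I pulled the saddle off along the slope and turned it upright by pressing a leg against the board's rear top edge. Then I set it on the slab and let go.
- I squeezed the clip open, lifted it off the strip, lowered it astride the template's top edge and opened the fingers in steps. The clip swung into line with the board by itself.

**Last checks from the wrist and scene cameras**
- **Clip:** the hinge is about 25 mm above the board's edge. It is within about 4 mm of the template's middle and in line with the slope to about 0.1 rad. Its rollers are on both faces.
- **Template:** it is unmoved and flat, with a measured normal of (0.87, -0.04, 0.50) in the scene view.
- **Saddle:** it is upright about 10 mm or less from the slab's centre, with its fin top at 0.123 m against the 0.121 m expected.
- **Gripper:** it is open and clear, with only sensor noise on the wrist force.

**Disagreements and gaps**
- In the last wrist view the template network reported a paper fan on the table instead of the template, so the template check rests on the scene camera alone.
- The pinch force and the jaw angle could not be measured directly.
- The cups, jar and brush were not measured again; I never moved near them.

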